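# Dial open the display-stock chest

## Task

Open the locked steel stock chest: turn its dial right (clockwise) to 12, then left (counter-clockwise) to 28, then right again, slowly, until somewhere round 22 you feel the bolt drop in and the dial is blocked; stop at that feel and do not wrench the dial. Then take the lid by its handle, raise it to about 45 degrees or more and leave it standing open. Do not force the lid, and leave the things lying round the chest where they are.

Things in the scene. Friction and masses are not known exactly. Their poses are not given: they have to be found in the camera images.
- chest: dark grey steel stock chest, 260 deep (x) x 300 wide (y) x 131 high with its lid shut, fixed to the bench. Origin: centre of its underside, on the bench; its x axis points away from the operator, from the handle edge to the hinge edge; z up.
- lid (a joint): angle of the lid in rad: 0 shut, grows as the handle edge rises, mechanical end at 1.2 (45 degrees is 0.785). The lid with its lock weighs about 0.9 kg and stays, by a stiff friction hinge, at whatever angle it is left; raising it takes about 8 to 13 N at the handle. While the bolt is thrown it cannot rise.
- lid_hinge (a point): middle of the lid's hinge line, at the rear top edge of the chest, 125 above the bench; the point's y axis lies along the hinge line, and its frame turns with the lid.
- handle (a point): middle of the lid's handle bar: a round steel bar of 10 diameter running 100 along the chest's y, its axis 38 above the lid's top face (44 above the hinge line) and 235 in front of the hinge line, 120 in front of the dial's axis, on two 10 mm posts at its ends.
- dial (a joint): angle of the dial in rad, counted up as it turns left (counter-clockwise from above), endless. 0 with the red 0 mark at the index; the number at the index is angle / 0.15708 (40 numbers, 9 degrees each): 12, 22, 28 are 1.885, 3.456, 4.398. It starts between 19 and 27, turns against a light friction (under 0.15 N m) and stays where it is left.
- knob (a point): centre of the top of the dial's round black knob, on the dial's axis, vertical with the lid shut. The knob is knurled and hardly slips in a grip, 44 in diameter, 27 high, on a black dial plate of 72 diameter whose flat face is 27.5 below this point, over a steel ring of 94 diameter fixed on the lid. The point turns with the dial.
- index (a point): inner end of the short red index line on the steel ring, 33 from the dial's axis, on the side towards the hinge (the chest's +x).
- mark_0 (a point): the long red 0 mark on the dial plate, 33 from the axis. The other marks are white, a line for each number, longer at the fives and longest at the tens; the numbers rise clockwise round the dial.
- mark_12 (a point): the mark of number 12 on the dial plate, 33 from the axis (108 degrees clockwise of 0). Turning right to 12 sets the lock's first wheel, good to about one number either way, counted at the farthest point reached: do not run past and come back. After a miss, turn right more than a full turn, again to 12, and go on from there.
- mark_28 (a point): the mark of number 28 on the dial plate, 33 from the axis (252 degrees clockwise of 0). Turning left to 28 sets the second wheel, again to about one number and without running past. The dial picks each wheel up after 12 numbers of free play, so it may be let go and taken again at any place on the way.
- lock: the lock case with its sprung bolt, hidden under the lid (origin on the hinge line). The bolt rides on the dial's cam and two wheels and drops in, drawing the dial on a little, when their gates face it: on the last right turn somewhere from 25 to 19, it varies; about one number on, the dial is stopped dead. More than 25 N on it (0.8 N m on the blocked dial, or prying the bolted lid) damages it.
- tape: roll of cream masking tape lying flat, 100 outside, 24 high; bystander. Origin: centre of its underside.
- mould: gold-coloured metal screen-alignment mould, 150 x 85 x 16; bystander. Origin: centre of its underside.
- roller: hand roller with a blue silicone drum 100 long and a white handle, 24 high, 145 long; bystander. Origin: under the middle, on the bench.
- dropper: round glass jar with a steel cap, 66 in diameter, 100 high; bystander. Origin: centre of its underside.

How it is judged (in metres and radians):
On the way, in this order (a step that is already met when the one before it is completed fails the run):
1. the dial is brought to 12 and stopped there (distance between mark_12 and index below 0.0062 m), for 0.1 s.
2. the dial is brought to 28 and stopped there (distance between mark_28 and index below 0.0062 m), for 0.1 s.
At the end, for the whole second after the job is handed in: The lid stands still at more than 0.65 rad (37 degrees), let go, and the tape, mould, roller and jar are within 30 mm of where they lay (value of joint lid above 0.65 rad and velocity of joint lid between -0.03 and 0.03 rad/s and distance of each of tape, mould, roller, dropper from where it was at the start of the episode below 0.03 m); the robot touches nothing.
It fails at once if the dial is wrenched or the bolted lid pried: more than 25 N on the bolt (contact force between lock and anything else above 25 N).
It fails at once if a bystander is shoved more than 30 mm (distance of any of tape, mould, roller, dropper from where it was at the start of the episode above 0.03 m).
It also fails if it takes over 72 s, if anything falls off the work surface, if the arm or the gripper's body presses on something with over 40 N, if the wrist force passes 120 N, or if a joint passes its speed limit or range.

## Robot

A 7-joint arm with a two-finger parallel gripper is mounted at the origin on the work surface. World frame = base frame: x ahead of the robot, y to its left, z up, the work surface at z = 0. Lengths are in m, angles in degrees, forces in N, time in s.
With the tool pointing down it reaches from about 0.425 to 0.875 m from the base axis. Payload 4.7 kg.
Tool frame: the origin (TCP) lies on the mounting face of the last link; the fingertips stand 182 mm ahead of it and the grasp point (between the pads) lies 164 mm ahead of it; z points along the fingers, y is the line along which they close (so a half turn about z gives the same grasp; the last joint's range is limited). The gripper opens to 87 mm and grips with 3 to 60 N. Pads are 19 mm wide; open, the fingers measure 117 mm over their backs; the gripper's body (75 mm by 190 mm) begins 51 mm behind the grasp point.
Start: joints at [-74.823, 18.392, -4.016, 83.108, 1.295, 78.541, -3.26], TCP at [0.161, 0.63, 0.405] pointing down, gripper open.
Joint ranges: [-163.93, 163.93], [-17.29, 119.83], [-79.2, 71.16], [3.27, 140.29], [-89.18, 269.18], [5.43, 117.66], [-154.24, 154.24]. Speed limits (degrees/s): [147.25, 147.25, 180, 180, 180, 180, 180].

## Interface

Orientations are given as [roll, pitch, yaw] about the fixed x, y, z axes, in that order (R = Rz(yaw) Ry(pitch) Rx(roll)).
In Python, from cell import env gives the robot as it stands.
- The arm moves only by the tool servo_tool, never from a script. Its argument "plan" is a list of rows, each an object with "xyz": the shift along the tool's x, y, z in cm, a list of three; "twist": the turn, a rotation vector about the tool's x, y, z in degrees, a list of three; "jaw": the closure, from 0 (fully open) to 1 (shut). In form: [{"xyz": [x, y, z], "twist": [wx, wy, wz], "jaw": jaw}, ...]. A call has 1 to 10 rows; each row is the pose to reach, as a shift and turn from the pose commanded when the call began, along the tool's axes at that moment; what a row does not reach only later rows make up. A row lasts 1/12 s, in which the tool goes at most 41.7 mm and 7.16 degrees, less where a joint would pass 70% of its speed; a pose out of reach is approached as far as the arm can. A call with a gripper value outside its range is refused whole. The fingers move at their own pace and stop on an object; "newtons" is the grip in N (left out, the last holds). Time passes only in rows, so rows that repeat a pose let the fingers close. It gives the time, the measured TCP pose, the force, the opening and the grip force at its end, in the units of the state.
- env.get_obs(): the state, without advancing time (a new reading comes with each control period).
- env.read_camera(name): name is "side" or "top" or "wrist"; returns a dict with "img" (420x560x3 uint8, red, green, blue), "camera_matrix" (3x3 intrinsics, pixels), "k1" (the pictures are not rectified: a ray, as slopes to the right and down, at radius r is drawn at 1 + k1 r^2 times it, then the intrinsics apply), "R" (3x3) and "t" (3): a world point X has camera coordinates R X + t. Camera axes: x right, y down, z forward; pixel columns grow to the right and rows downward; lengths in m; the calibration is good to about 2 mm. A picture is of the moment at which its call begins. There is no depth.
- env.sign_off(): hands the job in; it is judged then, once.
The state is a dict: "time_s": time; "qpos": joint angles; "joint_velocities": joint speeds; "effort": joint torques, N m; "tool_pos": TCP position; "tool_rot": TCP orientation; "force": force on the tool from outside, world axes, zero at the start; "wrist_torque": the same for the moment, N m; "grip_width": finger opening in m; "grasp_force": force on a finger pad.
Only numpy, scipy, OpenCV 4.12 (cv2) and the standard library are available. Lean on these libraries where they do the work, as an engineer would, in place of code of your own. Each camera call takes 0.05 s, during which the arm holds its last target. There are 200 camera calls.

## Working session

There is one attempt and no reset: what is moved stays moved. The work goes in short steps, Python scripts to look and compute and a tool call to move; the robot and the scene stay as the last step left them, time stands still between calls to the robot, and variables do not carry over. Pictures are saved under pics/ and viewed, at most 10 in all, crops included, and the job is handed in when it is done.

Besides the shell and the picture viewer there is one more tool, called after "Call:" as a command line: name --argument value ..., lists and objects as JSON in quotes. servo_tool: Moves the arm, as the interface text tells. Its arguments: {"type":"object","properties":{"plan":{"type":"array","items":{"type":"object","properties":{"xyz":{"type":"array","items":{"type":"number"}},"twist":{"type":"array","items":{"type":"number"}},"jaw":{"type":"number"}}}},"newtons":{"type":"number"}},"required":["plan"]}

```bash
ls; mkdir -p pics
cat > h.py <<'E'
import numpy as np, cv2
from cell import env
def snap(n,f):
    c=env.read_camera(n); cv2.imwrite(f,c['img'][:,:,::-1]); 
    np.savez(f.replace('.png','.npz'),**{k:c[k] for k in c}); return c
def load(f): return dict(np.load(f.replace('.png','.npz')))
def ray(c,u,v):
    K=c['camera_matrix'];k=float(c['k1'])
    p=cv2.undistortPoints(np.array([[[u,v]]],float),K,np.array([k,0,0,0,0.]))[0,0]
    return -c['R'].T@c['t'], c['R'].T@np.array([p[0],p[1],1])
def atz(c,u,v,z):
    o,d=ray(c,u,v); return o+d*(z-o[2])/d[2]
def proj(c,X):
    return cv2.projectPoints(np.atleast_2d(np.asarray(X,float)),cv2.Rodrigues(c['R'])[0],c['t'],c['camera_matrix'],np.array([float(c['k1']),0,0,0,0.]))[0][:,0]
E
python3 - <<'E'
from h import *
o=env.get_obs(); print(o)
a=snap('top','pics/t1.png')['img'];b=snap('side','pics/s1.png')['img']
E
```

```text
pics
{'time_s': 0.0, 'qpos': array([-74.82292788,  18.43901246,  -4.01744787,  83.1764043 ,
         1.29661951,  78.54117632,  -3.2616645 ]), 'joint_velocities': array([ 0.04580328, -0.01376734, -0.08829422,  0.00113663,  0.05085227,
       -0.0449253 ,  0.07356457]), 'effort': array([-1.57730842e-04, -4.91313958e+01, -4.04158132e-01, -3.12521982e+01,
       -6.39849692e-02,  4.39915771e-02,  1.80127045e-04]), 'tool_pos': array([0.16127504, 0.62945227, 0.40364882]), 'tool_rot': array([-1.79888753e+02,  6.84588262e-03,  1.65633195e+02]), 'force': array([-0.36706212, -0.06022117, -0.00166561]), 'wrist_torque': array([-0.04403111, -0.01314068, -0.0384167 ]), 'grasp_force': 0.0, 'grip_width': 0.08693976273084908}
```

View pics/t1.png

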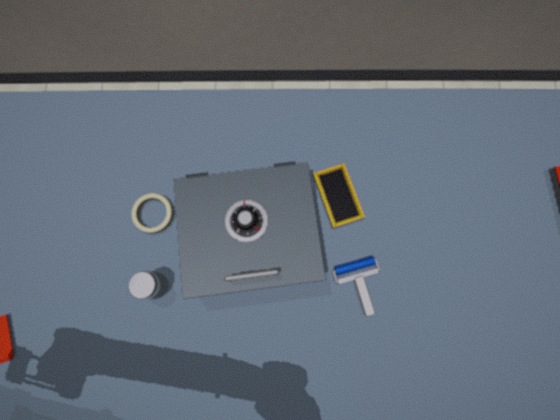

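View pics/s1.png

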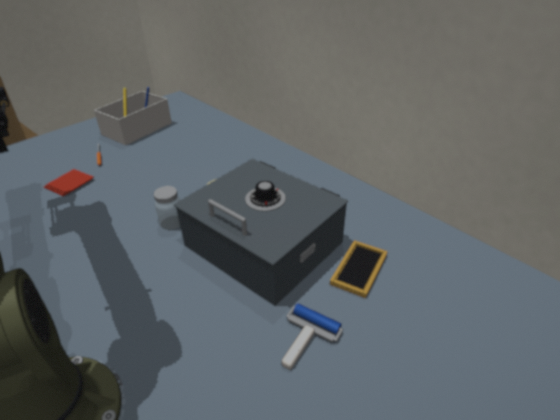

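The top view shows the chest with the dial at about (246,220), the handle bar from (227,277) to (278,271), the hinge at the rear (186,176)-(296,164), and bystanders on both sides. The side view agrees with it.

Run:
```python
from h import *
c=load('pics/t1.png')
for n,u,v,z in [('ringc',246,220.5,.134),('knobtop',245,217,.165),('hL',227,277,.169),('hR',278,271,.169),('bl',174,179,.131),('br',308,163,.131),('fl',182,297,.131),('fr',326,281,.131),('tape',153,213,.02),('jar',144,285,.1),('mould',339,195,.016),('rollerdrum',355,267,.02)]:
    print(n,atz(c,u,v,z).round(3))
print('cam',-c['R'].T@c['t'])
s=load('pics/s1.png')
for n,u,v,z in [('ringc',265.5,198,.134),('knobtop',265,185,.165),('hL',210,203,.169),('hR',245,221,.169)]:
    print(n,atz(s,u,v,z).round(3))
im=c['img'][185:255,205:290]; cv2.imwrite('pics/t1c.png',cv2.resize(im,None,fx=8,fy=8,interpolation=cv2.INTER_CUBIC)[:,:,::-1])
```

```text
ringc [0.558 0.089 0.134]
knobtop [0.56  0.088 0.165]
hL [0.435 0.123 0.169]
hR [0.446 0.019 0.169]
bl [0.653 0.252 0.131]
br [ 0.689 -0.049  0.131]
fl [0.395 0.222 0.131]
fr [ 0.427 -0.083  0.131]
tape [0.598 0.331 0.02 ]
jar [0.42  0.315 0.1  ]
mould [ 0.643 -0.135  0.016]
rollerdrum [ 0.463 -0.167  0.02 ]
cam [0.40690147 0.01630692 0.97024771]
ringc [0.557 0.086 0.134]
knobtop [0.562 0.092 0.165]
hL [0.429 0.117 0.169]
hR [0.445 0.017 0.169]
```

View pics/t1c.png

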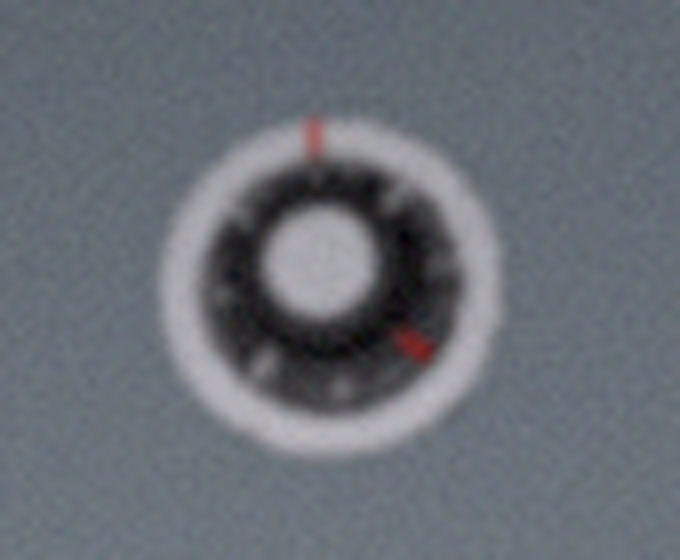

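The crop shows the index at about (315,138) and the red 0 mark at about (415,345). That puts the dial near 25.5 and the chest yaw near 7°.

Next I move above the dial. World shift (0.398, −0.540) is tool (−52.0, −42.4) cm, done in two calls.

Call:
servo_tool --plan '[{"xyz": [-3.1,-2.5,0]},{"xyz": [-6.2,-5.0,0]},{"xyz": [-9.3,-7.5,0]},{"xyz": [-12.4,-10.0,0]},{"xyz": [-15.5,-12.6,0]},{"xyz": [-18.6,-15.1,0]},{"xyz": [-21.7,-17.6,0]},{"xyz": [-24.8,-20.1,0]},{"xyz": [-27.9,-22.7,0]},{"xyz": [-31,-25.2,0]}]'

```text
validation failed for argument at $.pl...
```

Call:
servo_tool --plan '[{"xyz": [-3.1,-2.5,0]},{"xyz": [-6.2,-5.0,0]},{"xyz": [-9.3,-7.5,0]},{"xyz": [-12.4,-10.0,0]},{"xyz": [-15.5,-12.6,0]},{"xyz": [-18,-14.7,0]},{"xyz": [-20,-16.3,0]},{"xyz": [-21,-17.2,0]},{"xyz": [-21,-17.2,0]}]'

```text
validation failed for argument at $.pl...
```

Run:
```python
from h import *
c=snap('wrist','pics/w1.png'); o=env.get_obs(); print(o['qpos'].round(1),o['tool_pos'],o['tool_rot'],o['force'])
print(-c['R'].T@c['t'])
print(proj(c,[[.559,.089,.135],[.562,.09,.165],[.44,.072,.169]]))
```

```text
[-74.8  18.4  -4.   83.2   1.3  78.5  -3.3] [0.16129056 0.62951237 0.40390751] [-1.79914096e+02  4.08571454e-03  1.65633894e+02] [-0.59479621 -0.04385928  0.07305527]
[0.09695592 0.64670777 0.38477905]
[[-17.91984981 554.0960707 ]
 [-15.20236813 558.9559219 ]
 [-70.11246744 503.90636767]]
```

View pics/w1.png

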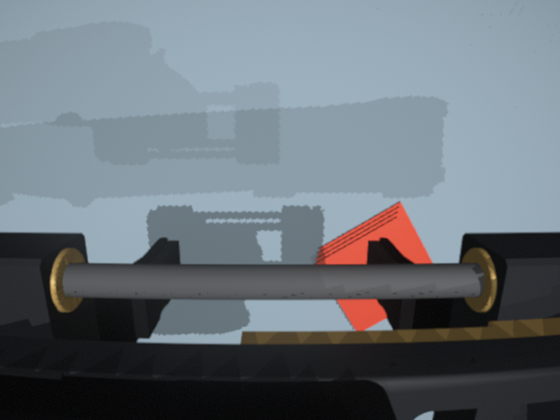

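The wrist view shows the bar of the gripper across the bottom of the picture, with the dial not yet in view. The rows need all their fields, so I'm sending the move again, stopping 7 cm to the side so the wrist camera is over the dial.

Call:
servo_tool --plan '[{"xyz": [-3.2,-2.3,0],"twist": [0,0,0],"jaw": 0},{"xyz": [-6.4,-4.6,0],"twist": [0,0,0],"jaw": 0},{"xyz": [-9.6,-6.9,0],"twist": [0,0,0],"jaw": 0},{"xyz": [-12.8,-9.2,0],"twist": [0,0,0],"jaw": 0},{"xyz": [-16,-11.5,0],"twist": [0,0,0],"jaw": 0},{"xyz": [-19.2,-13.8,0],"twist": [0,0,0],"jaw": 0},{"xyz": [-22.4,-16.1,0],"twist": [0,0,0],"jaw": 0},{"xyz": [-25.6,-18.4,0],"twist": [0,0,0],"jaw": 0},{"xyz": [-28.8,-20.7,0],"twist": [0,0,0],"jaw": 0},{"xyz": [-32,-23,0],"twist": [0,0,0],"jaw": 0}]'

```text
time_s: 0.98
tool_pos: [0.415, 0.3256, 0.4047]
tool_rot: [180.0, -0.0, 165.6]
force: [-0.2, 0.4, -0.2]
grip_width: 0.087
grasp_force: 0.0
```

Call:
servo_tool --plan '[{"xyz": [-3.2,-2.3,0],"twist": [0,0,0],"jaw": 0},{"xyz": [-6.4,-4.6,0],"twist": [0,0,0],"jaw": 0},{"xyz": [-9.6,-6.9,0],"twist": [0,0,0],"jaw": 0},{"xyz": [-12.8,-9.2,0],"twist": [0,0,0],"jaw": 0},{"xyz": [-16,-11.5,0],"twist": [0,0,0],"jaw": 0},{"xyz": [-19.2,-13.8,0],"twist": [0,0,0],"jaw": 0},{"xyz": [-22.4,-16.1,0],"twist": [0,0,0],"jaw": 0},{"xyz": [-25,-18,0],"twist": [0,0,0],"jaw": 0},{"xyz": [-27,-19.4,0],"twist": [0,0,0],"jaw": 0},{"xyz": [-27,-19.4,0],"twist": [0,0,0],"jaw": 0}]'

```text
time_s: 1.82
tool_pos: [0.6298, 0.0662, 0.4042]
tool_rot: [-179.8, 0.1, 165.1]
force: [-0.8, -1.2, 1.2]
grip_width: 0.0872
grasp_force: 0.0
```

Run:
```python
from h import *
c=snap('wrist','pics/w2.png'); o=env.get_obs(); print(o['time_s'],o['qpos'].round(1),o['tool_pos'],o['tool_rot'],o['force'])
print(-c['R'].T@c['t'])
print(proj(c,[[.559,.089,.135],[.562,.09,.165],[.44,.072,.169]]))
```

```text
1.8667 [-29.2  17.   25.4  86.8  -7.3  77.9  72.1] [0.62863028 0.0691004  0.40409136] [-1.79873101e+02  3.75909932e-03  1.65302775e+02] [-0.54028165  1.11086264  0.37364962]
[0.56561003 0.08388063 0.38506355]
[[ 279.6326883   100.03537741]
 [ 283.3516937   103.12192909]
 [ 192.26286726 -109.79706301]]
```

View pics/w2.png

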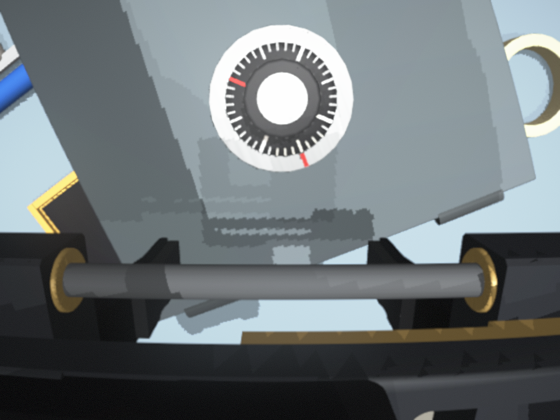

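The wrist picture shows the dial clearly: ring centre (281,98), knob top (283,98), index inner end about (304,155), red 0 mark about (237,82).

Run:
```python
from h import *
c=load('pics/w2.png'); im=c['img'].astype(int)
r=(im[...,0]>150)&(im[...,1]<90)&(im[...,2]<90); r[170:]=0; r[:60]=0
n,l,s,ce=cv2.connectedComponentsWithStats(r.astype(np.uint8)); print(s[1:],ce[1:])
wh=(im.min(2)>195).astype(np.uint8); wh[180:]=0
n,l,s,ce=cv2.connectedComponentsWithStats(wh)
for i in np.argsort(-s[1:,4])[:3]+1: print('white',s[i],ce[i])
R=atz(c,281,98,.136);k=atz(c,283,98,.165);i=atz(c,304.5,157,.136);m=atz(c,237.5,82,.138)
print(R,k,i,m)
a=lambda p:np.degrees(np.arctan2(p[1]-R[1],p[0]-R[0]))
print('index dir',a(i),'mark0',a(m),'angle',(a(m)-a(i))%360,'num',((a(m)-a(i))%360)/9, np.hypot(*(i-R)[:2]),np.hypot(*(m-R)[:2]))
# triangulate knob top from 3 views
A=[];b=[]
for f,u,v in [('pics/w2.png',283,98),('pics/t1.png',245.2,217.7),('pics/s1.png',264.5,183.5)]:
    o,d=ray(load(f),u,v); d/=np.linalg.norm(d);P=np.eye(3)-np.outer(d,d);A.append(P);b.append(P@o)
print('knob tri',np.linalg.solve(sum(A),sum(b)))
```

```text
[[304 159   1   2   2]
 [305 162   2   3   3]] [[304.         159.5       ]
 [305.33333333 163.        ]]
white [ 209   25  145  146 7270] [280.71870702  94.4258597 ]
white [ 257   72   51   52 2078] [281.82194418  97.84600577]
white [504  33  56  28 736] [532.07201087  43.32744565]
[0.55801183 0.09015567 0.136     ] [0.55918733 0.09052505 0.165     ] [0.59889115 0.09563271 0.136     ] [0.54130827 0.06595928 0.138     ]
index dir 7.631086030412103 mark0 -124.61858866929387 angle 227.75032530029404 num 25.30559170003267 0.04124460385950046 0.02940194125612839
knob tri [0.55829529 0.08884658 0.17156836]
```

Call:
servo_tool --plan '[{"xyz": [2,0.1,1],"twist": [0,0,-6],"jaw": 0},{"xyz": [4,0.2,2],"twist": [0,0,-12],"jaw": 0},{"xyz": [6,0.2,3],"twist": [0,0,-18],"jaw": 0},{"xyz": [7.3,0.25,4],"twist": [0,0,-24],"jaw": 0},{"xyz": [7.3,0.25,4],"twist": [0,0,-30],"jaw": 0},{"xyz": [7.3,0.25,4],"twist": [0,0,-36],"jaw": 0},{"xyz": [7.3,0.25,4],"twist": [0,0,-42],"jaw": 0},{"xyz": [7.3,0.25,4],"twist": [0,0,-48],"jaw": 0},{"xyz": [7.3,0.25,4],"twist": [0,0,-50],"jaw": 0},{"xyz": [7.3,0.25,4],"twist": [0,0,-50],"jaw": 0}]'

```text
time_s: 2.7
tool_pos: [0.5568, 0.0946, 0.3647]
tool_rot: [179.9, 0.0, -144.2]
force: [-0.4, -0.4, -0.1]
grip_width: 0.0869
grasp_force: 0.0
```

Run:
```python
from h import *
o=env.get_obs(); print(o['time_s'],o['qpos'].round(1),o['tool_pos'],o['tool_rot'],o['force'])
d=np.array([.5585,.0903,.329])-o['tool_pos']
from scipy.spatial.transform import Rotation as Q
print(Q.from_euler('xyz',o['tool_rot'],degrees=True).inv().apply(d)*100)
```

```text
2.7 [-29.3   9.4  19.   99.3  -3.3  71.8 116.2] [0.55676938 0.09455384 0.36469634] [ 1.79941791e+02  2.80168710e-03 -1.44192342e+02] [-0.39559068 -0.3739236  -0.09540752]
[ 0.10870205 -0.44985938  3.56917321]
```

Call:
servo_tool --plan '[{"xyz": [0.1,-0.45,0.3],"twist": [0,0,0],"jaw": 0},{"xyz": [0.1,-0.45,1],"twist": [0,0,0],"jaw": 0},{"xyz": [0.1,-0.45,2],"twist": [0,0,0],"jaw": 0},{"xyz": [0.1,-0.45,2.8],"twist": [0,0,0],"jaw": 0},{"xyz": [0.1,-0.45,3.3],"twist": [0,0,0],"jaw": 0},{"xyz": [0.1,-0.45,3.55],"twist": [0,0,0],"jaw": 0},{"xyz": [0.1,-0.45,3.55],"twist": [0,0,0],"jaw": 0},{"xyz": [0.1,-0.45,3.55],"twist": [0,0,0],"jaw": 0.3},{"xyz": [0.1,-0.45,3.55],"twist": [0,0,0],"jaw": 0.4},{"xyz": [0.1,-0.45,3.55],"twist": [0,0,0],"jaw": 0.45}]' --newtons 20

```text
time_s: 3.53
tool_pos: [0.5596, 0.0888, 0.3298]
tool_rot: [-180.0, 0.1, -144.4]
force: [0.2, 0.2, -1.1]
grip_width: 0.0743
grasp_force: 0.0
```

Call:
servo_tool --plan '[{"xyz": [0,0,0],"twist": [0,0,0],"jaw": 0.6},{"xyz": [0,0,0],"twist": [0,0,0],"jaw": 0.7},{"xyz": [0,0,0],"twist": [0,0,0],"jaw": 0.7},{"xyz": [0,0,0],"twist": [0,0,0],"jaw": 0.7}]'

```text
time_s: 3.87
tool_pos: [0.5594, 0.0888, 0.3294]
tool_rot: [-180.0, 0.0, -144.4]
force: [-0.2, -0.5, -0.8]
grip_width: 0.0487
grasp_force: 0.0
```

Run:
```python
from h import *
o=env.get_obs(); print(o)
```

```text
{'time_s': 3.8667, 'qpos': array([-28.71265953,  11.20812416,  19.15157012, 101.55963141,
        -3.95520312,  67.86742523, 117.21894986]), 'joint_velocities': array([ 0.06225298, -0.1123933 , -0.02072912,  0.15971459, -0.01092537,
       -0.13290288,  0.02116605]), 'effort': array([ 2.14554566e-03, -3.83811665e+01,  2.19549783e+00, -2.94999683e+01,
        7.46350433e-02,  5.04916697e-02, -1.45238137e-04]), 'tool_pos': array([0.559396  , 0.08880823, 0.32940517]), 'tool_rot': array([-1.79998553e+02,  1.96915884e-02, -1.44371593e+02]), 'force': array([-0.18839015, -0.47819524, -0.80997505]), 'wrist_torque': array([ 0.09481145,  0.04409537, -0.07764004]), 'grasp_force': 0.0, 'grip_width': 0.048675786158652236}
```

Call:
servo_tool --plan '[{"xyz": [0,0,0],"twist": [0,0,0],"jaw": 0.7},{"xyz": [0,0,0],"twist": [0,0,0],"jaw": 0.7},{"xyz": [0,0,0],"twist": [0,0,0],"jaw": 0.7},{"xyz": [0,0,0],"twist": [0,0,0],"jaw": 0.7}]'

```text
time_s: 4.2
tool_pos: [0.5594, 0.0889, 0.3293]
tool_rot: [180.0, 0.0, -144.4]
force: [-1.1, 0.3, 0.7]
grip_width: 0.0435
grasp_force: 20.0
```

Run:
```python
from h import *
o=env.get_obs(); print({k:o[k] for k in ('tool_pos','tool_rot','force','wrist_torque','grasp_force','grip_width')})
```

```text
{'tool_pos': array([0.5593622 , 0.08888542, 0.32934707]), 'tool_rot': array([ 1.79992185e+02,  9.52920869e-03, -1.44364470e+02]), 'force': array([-1.08855225,  0.2820785 ,  0.67485036]), 'wrist_torque': array([0.13083378, 0.13479375, 0.0330789 ]), 'grasp_force': 20.000059604644775, 'grip_width': 0.043506761087384695}
```

Call:
servo_tool --plan '[{"xyz": [0,0,0],"twist": [0,0,3],"jaw": 0.7},{"xyz": [0,0,0],"twist": [0,0,8],"jaw": 0.7},{"xyz": [0,0,0],"twist": [0,0,14],"jaw": 0.7},{"xyz": [0,0,0],"twist": [0,0,20],"jaw": 0.7},{"xyz": [0,0,0],"twist": [0,0,26],"jaw": 0.7},{"xyz": [0,0,0],"twist": [0,0,32],"jaw": 0.7},{"xyz": [0,0,0],"twist": [0,0,38],"jaw": 0.7},{"xyz": [0,0,0],"twist": [0,0,44],"jaw": 0.7},{"xyz": [0,0,0],"twist": [0,0,50],"jaw": 0.7},{"xyz": [0,0,0],"twist": [0,0,56],"jaw": 0.7}]'

```text
time_s: 5.03
tool_pos: [0.5594, 0.0889, 0.3294]
tool_rot: [180.0, 0.0, 159.4]
force: [-0.0, 0.1, 0.6]
grip_width: 0.0432
grasp_force: 20.0
```

Run:
```python
from h import *
o=env.get_obs(); print({k:o[k] for k in ('qpos','tool_pos','tool_rot','force','wrist_torque','grasp_force','grip_width')})
```

```text
{'qpos': array([-33.64455557,  11.47387565,  24.75692276, 101.73163847,
        -5.15978515,  67.9009908 ,  61.97419141]), 'tool_pos': array([0.5593561 , 0.08886853, 0.32935349]), 'tool_rot': array([1.79996335e+02, 3.53377921e-03, 1.59353519e+02]), 'force': array([-0.00340324,  0.06695007,  0.64187306]), 'wrist_torque': array([-0.03485159,  0.09535317,  0.13966158]), 'grasp_force': 19.99337464570999, 'grip_width': 0.0431744470344664}
```

Call:
servo_tool --plan '[{"xyz": [0,0,0],"twist": [0,0,6],"jaw": 0.7},{"xyz": [0,0,0],"twist": [0,0,12],"jaw": 0.7},{"xyz": [0,0,0],"twist": [0,0,18],"jaw": 0.7},{"xyz": [0,0,0],"twist": [0,0,24],"jaw": 0.7},{"xyz": [0,0,0],"twist": [0,0,30],"jaw": 0.7},{"xyz": [0,0,0],"twist": [0,0,36],"jaw": 0.7},{"xyz": [0,0,0],"twist": [0,0,42],"jaw": 0.7},{"xyz": [0,0,0],"twist": [0,0,48],"jaw": 0.7},{"xyz": [0,0,0],"twist": [0,0,54],"jaw": 0.7},{"xyz": [0,0,0],"twist": [0,0,60],"jaw": 0.7}]'

```text
time_s: 5.87
tool_pos: [0.5593, 0.0889, 0.3293]
tool_rot: [180.0, 0.0, 99.4]
force: [-0.5, -0.2, 1.5]
grip_width: 0.0434
grasp_force: 20.0
```

Call:
servo_tool --plan '[{"xyz": [0,0,0],"twist": [0,0,6],"jaw": 0.7},{"xyz": [0,0,0],"twist": [0,0,12],"jaw": 0.7},{"xyz": [0,0,0],"twist": [0,0,18],"jaw": 0.7},{"xyz": [0,0,0],"twist": [0,0,24],"jaw": 0.7},{"xyz": [0,0,0],"twist": [0,0,30],"jaw": 0.7},{"xyz": [0,0,0],"twist": [0,0,36],"jaw": 0.7},{"xyz": [0,0,0],"twist": [0,0,42],"jaw": 0.7},{"xyz": [0,0,0],"twist": [0,0,48],"jaw": 0.7},{"xyz": [0,0,0],"twist": [0,0,54],"jaw": 0.7},{"xyz": [0,0,0],"twist": [0,0,60],"jaw": 0.7}]'

```text
time_s: 6.7
tool_pos: [0.5593, 0.0889, 0.3294]
tool_rot: [-180.0, -0.0, 39.4]
force: [-0.7, 0.5, 0.7]
grip_width: 0.0432
grasp_force: 20.0
```

Run:
```python
from h import *
o=env.get_obs(); print({k:o[k] for k in ('qpos','tool_pos','tool_rot','force','wrist_torque','grasp_force','grip_width')})
```

```text
{'qpos': array([-45.29417916,  12.68743708,  38.28771432, 102.10486044,
        -8.43563351,  68.08951058, -55.1579561 ]), 'tool_pos': array([0.55934921, 0.08885767, 0.32937389]), 'tool_rot': array([-1.79999855e+02, -1.46215538e-03,  3.93679315e+01]), 'force': array([-0.69187641,  0.51394128,  0.69645484]), 'wrist_torque': array([-0.08984081,  0.1635023 ,  0.11964914]), 'grasp_force': 19.993331730365753, 'grip_width': 0.04315402995300749}
```

Call:
servo_tool --plan '[{"xyz": [0,0,0],"twist": [0,0,6],"jaw": 0.7},{"xyz": [0,0,0],"twist": [0,0,12],"jaw": 0.7},{"xyz": [0,0,0],"twist": [0,0,18],"jaw": 0.7},{"xyz": [0,0,0],"twist": [0,0,24],"jaw": 0.7},{"xyz": [0,0,0],"twist": [0,0,30],"jaw": 0.7},{"xyz": [0,0,0],"twist": [0,0,36],"jaw": 0.7},{"xyz": [0,0,0],"twist": [0,0,42],"jaw": 0.7},{"xyz": [0,0,0],"twist": [0,0,48],"jaw": 0.7},{"xyz": [0,0,0],"twist": [0,0,54],"jaw": 0.7},{"xyz": [0,0,0],"twist": [0,0,60],"jaw": 0.7}]'

```text
time_s: 7.53
tool_pos: [0.5593, 0.0889, 0.3294]
tool_rot: [-180.0, 0.0, -20.6]
force: [-0.1, 0.1, 0.6]
grip_width: 0.0435
grasp_force: 20.0
```

Call:
servo_tool --plan '[{"xyz": [0,0,0],"twist": [0,0,0],"jaw": 0.7},{"xyz": [0,0,0],"twist": [0,0,0],"jaw": 0.7},{"xyz": [0,0,0],"twist": [0,0,0],"jaw": 0.1},{"xyz": [0,0,0],"twist": [0,0,0],"jaw": 0.1},{"xyz": [0,0,0],"twist": [0,0,0],"jaw": 0.1},{"xyz": [0,0,0],"twist": [0,0,0],"jaw": 0.1},{"xyz": [0,0,-2],"twist": [0,0,0],"jaw": 0.1},{"xyz": [0,0,-4],"twist": [0,0,-6],"jaw": 0.1},{"xyz": [0,0,-4],"twist": [0,0,-12],"jaw": 0.1},{"xyz": [0,0,-4],"twist": [0,0,-19],"jaw": 0.1}]'

```text
time_s: 8.37
tool_pos: [0.5599, 0.0887, 0.3707]
tool_rot: [-179.9, -0.2, -1.0]
force: [-0.8, -0.0, -0.1]
grip_width: 0.0773
grasp_force: 0.0
```

Run:
```python
from h import *
o=env.get_obs(); print({k:o[k] for k in ('qpos','tool_pos','tool_rot','force','wrist_torque','grasp_force','grip_width')})
```

```text
{'qpos': array([-50.9169854 ,  11.25834645,  44.53109438,  99.38936339,
        -8.29436282,  72.54404558, -95.49839489]), 'tool_pos': array([0.55988585, 0.08870291, 0.37070894]), 'tool_rot': array([-1.79937506e+02, -1.54281568e-01, -1.03777418e+00]), 'force': array([-0.77497204, -0.01273693, -0.06829514]), 'wrist_torque': array([-0.06408996,  0.25777956,  0.05442032]), 'grasp_force': 0.0, 'grip_width': 0.07727135747925064}
```

Call:
servo_tool --plan '[{"xyz": [0,0,0],"twist": [0,0,-7],"jaw": 0.1},{"xyz": [0,0,0],"twist": [0,0,-14],"jaw": 0.1},{"xyz": [0,0,0],"twist": [0,0,-21],"jaw": 0.1},{"xyz": [0,0,0],"twist": [0,0,-28],"jaw": 0.1},{"xyz": [0,0,0],"twist": [0,0,-35],"jaw": 0.1},{"xyz": [0,0,0],"twist": [0,0,-42],"jaw": 0.1},{"xyz": [0,0,0],"twist": [0,0,-49],"jaw": 0.1},{"xyz": [0,0,0],"twist": [0,0,-56],"jaw": 0.1},{"xyz": [0,0,0],"twist": [0,0,-63],"jaw": 0.1},{"xyz": [0,0,0],"twist": [0,0,-70],"jaw": 0.1}]'

```text
time_s: 9.2
tool_pos: [0.5594, 0.0887, 0.3692]
tool_rot: [180.0, -0.0, 69.0]
force: [-0.3, -0.2, 1.1]
grip_width: 0.078
grasp_force: 0.0
```

Call:
servo_tool --plan '[{"xyz": [0,0,0],"twist": [0,0,-7],"jaw": 0.1},{"xyz": [0,0,0],"twist": [0,0,-14],"jaw": 0.1},{"xyz": [0,0,0],"twist": [0,0,-21],"jaw": 0.1},{"xyz": [0,0,0],"twist": [0,0,-28],"jaw": 0.1},{"xyz": [0,0,0],"twist": [0,0,-35],"jaw": 0.1},{"xyz": [0,0,0],"twist": [0,0,-42],"jaw": 0.1},{"xyz": [0,0,0],"twist": [0,0,-49],"jaw": 0.1},{"xyz": [0,0,0],"twist": [0,0,-56],"jaw": 0.1},{"xyz": [0,0,0],"twist": [0,0,-63],"jaw": 0.1},{"xyz": [0,0,0],"twist": [0,0,-70],"jaw": 0.1}]'

```text
time_s: 10.03
tool_pos: [0.5594, 0.0887, 0.3692]
tool_rot: [180.0, 0.0, 139.0]
force: [0.4, -0.9, 0.6]
grip_width: 0.0786
grasp_force: 0.0
```

Call:
servo_tool --plan '[{"xyz": [0,0,0],"twist": [0,0,-7],"jaw": 0.1},{"xyz": [0,0,0],"twist": [0,0,-14],"jaw": 0.1},{"xyz": [0,0,0],"twist": [0,0,-21],"jaw": 0.1},{"xyz": [0,0,0],"twist": [0,0,-28],"jaw": 0.1},{"xyz": [0,0,0],"twist": [0,0,-35],"jaw": 0.1},{"xyz": [0,0,0],"twist": [0,0,-42],"jaw": 0.1},{"xyz": [0,0,0],"twist": [0,0,-49],"jaw": 0.1},{"xyz": [0,0,0],"twist": [0,0,-56],"jaw": 0.1},{"xyz": [0,0,0],"twist": [0,0,-63],"jaw": 0.1},{"xyz": [0,0,0],"twist": [0,0,-70],"jaw": 0.1}]'

```text
time_s: 10.87
tool_pos: [0.5594, 0.0887, 0.3692]
tool_rot: [-180.0, 0.0, -151.0]
force: [-0.3, 0.2, -0.2]
grip_width: 0.0785
grasp_force: 0.0
```

Call:
servo_tool --plan '[{"xyz": [-2,0,-0.5],"twist": [0,0,-6],"jaw": 0},{"xyz": [-5,0,-0.5],"twist": [0,0,-11],"jaw": 0},{"xyz": [-7,0,-0.5],"twist": [0,0,-16],"jaw": 0},{"xyz": [-7,0,-0.5],"twist": [0,0,-16],"jaw": 0}]'

```text
time_s: 11.2
tool_pos: [0.6229, 0.1251, 0.3736]
tool_rot: [-180.0, 0.1, -135.0]
force: [-0.9, 0.3, -1.0]
grip_width: 0.0866
grasp_force: 0.0
```

Run:
```python
from h import *
o=env.get_obs(); print({k:o[k] for k in ('time_s','qpos','tool_pos','tool_rot','force')})
c=snap('wrist','pics/w3.png')
print(proj(c,[[.559,.0895,.137],[.559,.0895,.166]]))
cv2.imwrite('pics/w3c.png',cv2.resize(c['img'][:230,150:420],None,fx=2.5,fy=2.5,interpolation=cv2.INTER_CUBIC)[:,:,::-1])
```

```text
{'time_s': 11.2, 'qpos': array([-30.9647581 ,  17.93330565,  21.4300935 ,  88.67295368,
        -6.72647764,  74.56952776, 126.30090858]), 'tool_pos': array([0.62290113, 0.12507046, 0.3735564 ]), 'tool_rot': array([-1.79966502e+02,  9.02479737e-02, -1.34998358e+02]), 'force': array([-0.9003295,  0.2809656, -0.9802517])}
[[307.71592608 104.23292864]
 [313.03954107 103.00041131]]
```

View pics/w3c.png

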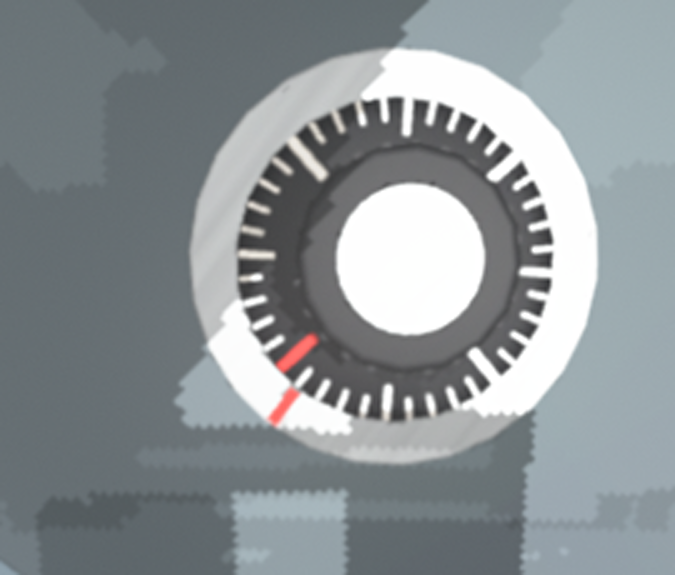

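Crop w3c: index inner end (296,391), 0 mark about (298,354), plate centre (395,259). The dial stands at 39.0, matching what I reckoned, so it is 243° right to 12. Now gripping again.

Call:
servo_tool --plan '[{"xyz": [3,0.9,0],"twist": [0,0,0],"jaw": 0},{"xyz": [6,1.7,0],"twist": [0,0,0],"jaw": 0},{"xyz": [6.73,1.93,0.5],"twist": [0,0,0],"jaw": 0},{"xyz": [6.73,1.93,1.5],"twist": [0,0,0],"jaw": 0},{"xyz": [6.73,1.93,3],"twist": [0,0,0],"jaw": 0},{"xyz": [6.73,1.93,4],"twist": [0,0,0],"jaw": 0.2},{"xyz": [6.73,1.93,4.5],"twist": [0,0,0],"jaw": 0.3},{"xyz": [6.73,1.93,4.5],"twist": [0,0,0],"jaw": 0.7},{"xyz": [6.73,1.93,4.5],"twist": [0,0,0],"jaw": 0.7},{"xyz": [6.73,1.93,4.5],"twist": [0,0,0],"jaw": 0.7}]'

```text
time_s: 12.08
tool_pos: [0.5598, 0.089, 0.3297]
tool_rot: [-180.0, 0.0, -135.4]
force: [0.6, -0.3, -0.2]
grip_width: 0.0616
grasp_force: 0.0
```

Call:
servo_tool --plan '[{"xyz": [0,0,0],"twist": [0,0,0],"jaw": 0.7},{"xyz": [0,0,0],"twist": [0,0,0],"jaw": 0.7},{"xyz": [0,0,0],"twist": [0,0,0],"jaw": 0.7},{"xyz": [0,0,0],"twist": [0,0,0],"jaw": 0.7}]'

```text
time_s: 12.42
tool_pos: [0.5595, 0.089, 0.3298]
tool_rot: [-180.0, 0.0, -135.4]
force: [-0.6, 1.0, 1.7]
grip_width: 0.0436
grasp_force: 20.0
```

Call:
servo_tool --plan '[{"xyz": [0,0,0],"twist": [0,0,0],"jaw": 0.7},{"xyz": [0,0,0],"twist": [0,0,0],"jaw": 0.7},{"xyz": [0,0,0],"twist": [0,0,0],"jaw": 0.7}]'

```text
time_s: 12.67
tool_pos: [0.5594, 0.089, 0.3297]
tool_rot: [-180.0, 0.0, -135.4]
force: [-0.4, 1.3, 4.2]
grip_width: 0.0435
grasp_force: 20.0
```

Call:
servo_tool --plan '[{"xyz": [0,0,0],"twist": [0,0,4],"jaw": 0.7},{"xyz": [0,0,0],"twist": [0,0,10],"jaw": 0.7},{"xyz": [0,0,0],"twist": [0,0,16],"jaw": 0.7},{"xyz": [0,0,0],"twist": [0,0,22],"jaw": 0.7},{"xyz": [0,0,0],"twist": [0,0,28],"jaw": 0.7},{"xyz": [0,0,0],"twist": [0,0,34],"jaw": 0.7},{"xyz": [0,0,0],"twist": [0,0,41],"jaw": 0.7},{"xyz": [0,0,0],"twist": [0,0,48],"jaw": 0.7},{"xyz": [0,0,0],"twist": [0,0,55],"jaw": 0.7},{"xyz": [0,0,0],"twist": [0,0,62],"jaw": 0.7}]'

```text
time_s: 13.5
tool_pos: [0.5595, 0.0888, 0.3298]
tool_rot: [180.0, 0.0, 162.3]
force: [-1.7, 0.5, 3.5]
grip_width: 0.0437
grasp_force: 20.0
```

Call:
servo_tool --plan '[{"xyz": [0,0,0],"twist": [0,0,7],"jaw": 0.7},{"xyz": [0,0,0],"twist": [0,0,14],"jaw": 0.7},{"xyz": [0,0,0],"twist": [0,0,21],"jaw": 0.7},{"xyz": [0,0,0],"twist": [0,0,28],"jaw": 0.7},{"xyz": [0,0,0],"twist": [0,0,35],"jaw": 0.7},{"xyz": [0,0,0],"twist": [0,0,42],"jaw": 0.7},{"xyz": [0,0,0],"twist": [0,0,49],"jaw": 0.7},{"xyz": [0,0,0],"twist": [0,0,56],"jaw": 0.7},{"xyz": [0,0,0],"twist": [0,0,63],"jaw": 0.7},{"xyz": [0,0,0],"twist": [0,0,70],"jaw": 0.7}]'

```text
time_s: 14.33
tool_pos: [0.5594, 0.0886, 0.3297]
tool_rot: [180.0, 0.0, 92.3]
force: [-2.1, -1.8, 4.3]
grip_width: 0.0435
grasp_force: 20.0
```

Call:
servo_tool --plan '[{"xyz": [0,0,0],"twist": [0,0,7],"jaw": 0.7},{"xyz": [0,0,0],"twist": [0,0,14],"jaw": 0.7},{"xyz": [0,0,0],"twist": [0,0,21],"jaw": 0.7},{"xyz": [0,0,0],"twist": [0,0,28],"jaw": 0.7},{"xyz": [0,0,0],"twist": [0,0,35],"jaw": 0.7},{"xyz": [0,0,0],"twist": [0,0,42],"jaw": 0.7},{"xyz": [0,0,0],"twist": [0,0,49],"jaw": 0.7},{"xyz": [0,0,0],"twist": [0,0,56],"jaw": 0.7},{"xyz": [0,0,0],"twist": [0,0,63],"jaw": 0.7},{"xyz": [0,0,0],"twist": [0,0,70],"jaw": 0.7}]'

```text
time_s: 15.17
tool_pos: [0.5592, 0.0887, 0.3297]
tool_rot: [-180.0, 0.0, 22.3]
force: [-3.0, 0.0, 5.1]
grip_width: 0.0438
grasp_force: 20.0
```

Call:
servo_tool --plan '[{"xyz": [0,0,0],"twist": [0,0,7],"jaw": 0.7},{"xyz": [0,0,0],"twist": [0,0,14],"jaw": 0.7},{"xyz": [0,0,0],"twist": [0,0,21],"jaw": 0.7},{"xyz": [0,0,0],"twist": [0,0,27],"jaw": 0.7},{"xyz": [0,0,0],"twist": [0,0,32],"jaw": 0.7},{"xyz": [0,0,0],"twist": [0,0,36],"jaw": 0.7},{"xyz": [0,0,0],"twist": [0,0,39],"jaw": 0.7},{"xyz": [0,0,0],"twist": [0,0,41],"jaw": 0.7},{"xyz": [0,0,0],"twist": [0,0,41],"jaw": 0.7},{"xyz": [0,0,0],"twist": [0,0,41],"jaw": 0.7}]'

```text
time_s: 16.0
tool_pos: [0.5592, 0.0889, 0.3298]
tool_rot: [-180.0, 0.0, -18.4]
force: [-3.2, 0.6, 5.7]
grip_width: 0.0431
grasp_force: 20.0
```

Call:
servo_tool --plan '[{"xyz": [0,0,0],"twist": [0,0,0],"jaw": 0.7},{"xyz": [0,0,0],"twist": [0,0,0],"jaw": 0.7},{"xyz": [0,0,0],"twist": [0,0,0],"jaw": 0.7}]'

```text
time_s: 16.25
tool_pos: [0.5592, 0.0889, 0.3297]
tool_rot: [-180.0, 0.0, -18.4]
force: [-3.4, 1.5, 5.0]
grip_width: 0.0434
grasp_force: 20.0
```

Run:
```python
from h import *
o=env.get_obs(); print({k:o[k] for k in ('time_s','qpos','tool_pos','tool_rot','force','wrist_torque')})
```

```text
{'time_s': 16.25, 'qpos': array([ -56.64609603,   15.21894127,   52.2268344 ,  102.3968336 ,
        -12.9054413 ,   68.68163937, -108.99722631]), 'tool_pos': array([0.55922007, 0.08888084, 0.32973491]), 'tool_rot': array([-1.79984871e+02,  4.74661228e-02, -1.83530711e+01]), 'force': array([-3.43997929,  1.49348097,  5.01526493]), 'wrist_torque': array([0.08034688, 0.74275355, 0.02768783])}
```

The dial is at 12. Next, left 144° to 28.

Call:
servo_tool --plan '[{"xyz": [0,0,0],"twist": [0,0,-5],"jaw": 0.7},{"xyz": [0,0,0],"twist": [0,0,-12],"jaw": 0.7},{"xyz": [0,0,0],"twist": [0,0,-19],"jaw": 0.7},{"xyz": [0,0,0],"twist": [0,0,-26],"jaw": 0.7},{"xyz": [0,0,0],"twist": [0,0,-33],"jaw": 0.7},{"xyz": [0,0,0],"twist": [0,0,-40],"jaw": 0.7},{"xyz": [0,0,0],"twist": [0,0,-47],"jaw": 0.7},{"xyz": [0,0,0],"twist": [0,0,-54],"jaw": 0.7},{"xyz": [0,0,0],"twist": [0,0,-61],"jaw": 0.7},{"xyz": [0,0,0],"twist": [0,0,-68],"jaw": 0.7}]'

```text
time_s: 17.08
tool_pos: [0.5593, 0.0886, 0.3297]
tool_rot: [-180.0, 0.0, 50.0]
force: [-2.2, 0.2, 5.1]
grip_width: 0.0431
grasp_force: 20.0
```

Call:
servo_tool --plan '[{"xyz": [0,0,0],"twist": [0,0,-7],"jaw": 0.7},{"xyz": [0,0,0],"twist": [0,0,-14],"jaw": 0.7},{"xyz": [0,0,0],"twist": [0,0,-21],"jaw": 0.7},{"xyz": [0,0,0],"twist": [0,0,-28],"jaw": 0.7},{"xyz": [0,0,0],"twist": [0,0,-35],"jaw": 0.7},{"xyz": [0,0,0],"twist": [0,0,-42],"jaw": 0.7},{"xyz": [0,0,0],"twist": [0,0,-49],"jaw": 0.7},{"xyz": [0,0,0],"twist": [0,0,-55],"jaw": 0.7},{"xyz": [0,0,0],"twist": [0,0,-60],"jaw": 0.7},{"xyz": [0,0,0],"twist": [0,0,-64],"jaw": 0.7}]'

```text
time_s: 17.92
tool_pos: [0.5594, 0.0886, 0.3297]
tool_rot: [180.0, -0.0, 113.8]
force: [-2.1, -0.0, 3.3]
grip_width: 0.0436
grasp_force: 20.0
```

Call:
servo_tool --plan '[{"xyz": [0,0,0],"twist": [0,0,-4],"jaw": 0.7},{"xyz": [0,0,0],"twist": [0,0,-7],"jaw": 0.7},{"xyz": [0,0,0],"twist": [0,0,-10],"jaw": 0.7},{"xyz": [0,0,0],"twist": [0,0,-12],"jaw": 0.7},{"xyz": [0,0,0],"twist": [0,0,-12],"jaw": 0.7},{"xyz": [0,0,0],"twist": [0,0,-12],"jaw": 0.7},{"xyz": [0,0,0],"twist": [0,0,-12],"jaw": 0.7},{"xyz": [0,0,0],"twist": [0,0,-12],"jaw": 0.7},{"xyz": [0,0,0],"twist": [0,0,-12],"jaw": 0.7}]'

```text
time_s: 18.67
tool_pos: [0.5595, 0.0886, 0.3297]
tool_rot: [180.0, 0.0, 125.6]
force: [-1.8, -0.4, 5.9]
grip_width: 0.0437
grasp_force: 20.0
```

Run:
```python
from h import *
o=env.get_obs(); print({k:o[k] for k in ('time_s','qpos','tool_pos','tool_rot','force','wrist_torque')})
```

```text
{'time_s': 18.6667, 'qpos': array([-40.12068995,  12.00999086,  32.24047008, 101.91926017,
        -6.86968114,  67.99649114,  29.70508771]), 'tool_pos': array([0.55948077, 0.0886482 , 0.32973796]), 'tool_rot': array([1.79978505e+02, 1.79628276e-02, 1.25573303e+02]), 'force': array([-1.81122358, -0.44904407,  5.89138037]), 'wrist_torque': array([-0.17345379,  0.42305235, -0.00855989])}
```

28 is set. I'm lowering the grip to 10 N so it acts as a torque limiter, then turning right slowly.

Call:
servo_tool --plan '[{"xyz": [0,0,0],"twist": [0,0,0],"jaw": 0.7},{"xyz": [0,0,0],"twist": [0,0,2],"jaw": 0.7},{"xyz": [0,0,0],"twist": [0,0,5],"jaw": 0.7},{"xyz": [0,0,0],"twist": [0,0,8],"jaw": 0.7},{"xyz": [0,0,0],"twist": [0,0,11],"jaw": 0.7},{"xyz": [0,0,0],"twist": [0,0,14],"jaw": 0.7},{"xyz": [0,0,0],"twist": [0,0,17],"jaw": 0.7},{"xyz": [0,0,0],"twist": [0,0,19],"jaw": 0.7},{"xyz": [0,0,0],"twist": [0,0,21],"jaw": 0.7},{"xyz": [0,0,0],"twist": [0,0,22],"jaw": 0.7}]' --newtons 10

```text
time_s: 19.5
tool_pos: [0.5594, 0.0886, 0.3297]
tool_rot: [180.0, 0.0, 103.5]
force: [-2.7, 0.1, 6.3]
grip_width: 0.0439
grasp_force: 10.0
```

```bash
cat > f.py <<'E'
from h import *
o=env.get_obs(); print(o['time_s'],'yaw',o['tool_rot'][2].round(2),'tz',o['wrist_torque'].round(3),'F',o['force'].round(1),o['grip_width'],o['grasp_force'],'v7',o['joint_velocities'][6].round(2),'eff',o['effort'][6])
E
python3 f.py
```

```text
19.5 yaw 103.49 tz [-0.148  0.449  0.106] F [-2.7  0.1  6.3] 0.0439313874113431 10.000288635492325 v7 -10.28 eff -0.0322093244176358
```

Call:
servo_tool --plan '[{"xyz": [0,0,0],"twist": [0,0,1],"jaw": 0.7},{"xyz": [0,0,0],"twist": [0,0,2],"jaw": 0.7},{"xyz": [0,0,0],"twist": [0,0,3],"jaw": 0.7},{"xyz": [0,0,0],"twist": [0,0,4],"jaw": 0.7},{"xyz": [0,0,0],"twist": [0,0,5],"jaw": 0.7}]'

```text
time_s: 19.92
tool_pos: [0.5594, 0.0886, 0.3297]
tool_rot: [180.0, 0.0, 98.5]
force: [-1.1, 0.7, 5.7]
grip_width: 0.0434
grasp_force: 10.0
```

```bash
python3 f.py
```

```text
19.9167 yaw 98.53 tz [-0.156  0.474  0.088] F [-1.1  0.7  5.7] 0.04338174207075583 9.99994084239006 v7 -11.58 eff 0.11611103313043714
```

Call:
servo_tool --plan '[{"xyz": [0,0,0],"twist": [0,0,1],"jaw": 0.7},{"xyz": [0,0,0],"twist": [0,0,2],"jaw": 0.7},{"xyz": [0,0,0],"twist": [0,0,3],"jaw": 0.7},{"xyz": [0,0,0],"twist": [0,0,4],"jaw": 0.7},{"xyz": [0,0,0],"twist": [0,0,5],"jaw": 0.7},{"xyz": [0,0,0],"twist": [0,0,6],"jaw": 0.7},{"xyz": [0,0,0],"twist": [0,0,7],"jaw": 0.7}]'

```text
time_s: 20.5
tool_pos: [0.5594, 0.0886, 0.3297]
tool_rot: [180.0, 0.0, 91.5]
force: [-1.3, -0.5, 5.3]
grip_width: 0.0436
grasp_force: 10.0
```

```bash
python3 f.py
```

```text
20.5 yaw 91.53 tz [-0.165  0.515  0.105] F [-1.3 -0.5  5.3] 0.043569653441644936 9.999999850988388 v7 -11.63 eff 0.12075334321707487
```

Call:
servo_tool --plan '[{"xyz": [0,0,0],"twist": [0,0,1],"jaw": 0.7},{"xyz": [0,0,0],"twist": [0,0,2],"jaw": 0.7},{"xyz": [0,0,0],"twist": [0,0,3],"jaw": 0.7},{"xyz": [0,0,0],"twist": [0,0,4],"jaw": 0.7},{"xyz": [0,0,0],"twist": [0,0,5],"jaw": 0.7},{"xyz": [0,0,0],"twist": [0,0,6],"jaw": 0.7},{"xyz": [0,0,0],"twist": [0,0,7],"jaw": 0.7}]'

```text
time_s: 21.08
tool_pos: [0.5594, 0.0886, 0.3297]
tool_rot: [180.0, 0.0, 84.5]
force: [-1.7, -0.1, 5.6]
grip_width: 0.0439
grasp_force: 10.0
```

```bash
python3 f.py
```

```text
21.0833 yaw 84.53 tz [-0.129  0.538  0.119] F [-1.7 -0.1  5.6] 0.043898631301027696 9.999971687793732 v7 -11.51 eff 0.1211313670501113
```

Call:
servo_tool --plan '[{"xyz": [0,0,0],"twist": [0,0,1],"jaw": 0.7},{"xyz": [0,0,0],"twist": [0,0,2],"jaw": 0.7},{"xyz": [0,0,0],"twist": [0,0,3],"jaw": 0.7},{"xyz": [0,0,0],"twist": [0,0,4],"jaw": 0.7},{"xyz": [0,0,0],"twist": [0,0,5],"jaw": 0.7},{"xyz": [0,0,0],"twist": [0,0,6],"jaw": 0.7},{"xyz": [0,0,0],"twist": [0,0,7],"jaw": 0.7}]'

```text
time_s: 21.67
tool_pos: [0.5593, 0.0886, 0.3297]
tool_rot: [-180.0, 0.0, 77.5]
force: [-1.6, -0.9, 5.8]
grip_width: 0.0439
grasp_force: 10.0
```

```bash
python3 f.py
```

```text
21.6667 yaw 77.53 tz [-0.161  0.607  0.085] F [-1.6 -0.9  5.8] 0.04391959453167797 10.0001460313797 v7 -11.62 eff 0.1323862513527274
```

Call:
servo_tool --plan '[{"xyz": [0,0,0],"twist": [0,0,1],"jaw": 0.7},{"xyz": [0,0,0],"twist": [0,0,2],"jaw": 0.7},{"xyz": [0,0,0],"twist": [0,0,3],"jaw": 0.7},{"xyz": [0,0,0],"twist": [0,0,4],"jaw": 0.7},{"xyz": [0,0,0],"twist": [0,0,5],"jaw": 0.7},{"xyz": [0,0,0],"twist": [0,0,6],"jaw": 0.7}]'

```text
time_s: 22.17
tool_pos: [0.5593, 0.0886, 0.3297]
tool_rot: [-180.0, 0.0, 71.5]
force: [-1.7, -0.2, 6.9]
grip_width: 0.0436
grasp_force: 10.0
```

```bash
python3 f.py
```

```text
22.1667 yaw 71.51 tz [-0.116  0.642 -0.052] F [-1.7 -0.2  6.9] 0.04361994461844997 10.000130832195282 v7 -11.54 eff 0.2492292132228613
```

The torque reversed (0.09 to −0.05 N m), so the bolt is starting to drop and draw the dial on. Smaller steps from here.

Call:
servo_tool --plan '[{"xyz": [0,0,0],"twist": [0,0,0.8],"jaw": 0.7},{"xyz": [0,0,0],"twist": [0,0,1.6],"jaw": 0.7},{"xyz": [0,0,0],"twist": [0,0,2.4],"jaw": 0.7},{"xyz": [0,0,0],"twist": [0,0,3.2],"jaw": 0.7}]'

```text
time_s: 22.5
tool_pos: [0.5593, 0.0886, 0.3297]
tool_rot: [-180.0, 0.0, 68.3]
force: [-1.2, -0.8, 5.8]
grip_width: 0.0435
grasp_force: 10.0
```

```bash
python3 f.py
```

```text
22.5 yaw 68.33 tz [-0.134  0.695 -0.025] F [-1.2 -0.8  5.8] 0.04346199738453523 10.000185817480087 v7 -9.18 eff 0.13717927504330873
```

Call:
servo_tool --plan '[{"xyz": [0,0,0],"twist": [0,0,0.7],"jaw": 0.7},{"xyz": [0,0,0],"twist": [0,0,1.4],"jaw": 0.7},{"xyz": [0,0,0],"twist": [0,0,2.1],"jaw": 0.7},{"xyz": [0,0,0],"twist": [0,0,2.8],"jaw": 0.7}]'

```text
time_s: 22.83
tool_pos: [0.5593, 0.0886, 0.3297]
tool_rot: [-180.0, 0.0, 65.5]
force: [-2.6, -0.6, 6.6]
grip_width: 0.0437
grasp_force: 10.0
```

```bash
python3 f.py
```

```text
22.8333 yaw 65.54 tz [-0.181  0.582  0.029] F [-2.6 -0.6  6.6] 0.043668052964602126 10.000320374965668 v7 -8.06 eff 0.11638189433142543
```

Call:
servo_tool --plan '[{"xyz": [0,0,0],"twist": [0,0,0.6],"jaw": 0.7},{"xyz": [0,0,0],"twist": [0,0,1.2],"jaw": 0.7},{"xyz": [0,0,0],"twist": [0,0,1.8],"jaw": 0.7},{"xyz": [0,0,0],"twist": [0,0,2.4],"jaw": 0.7}]'

```text
time_s: 23.17
tool_pos: [0.5593, 0.0886, 0.3297]
tool_rot: [-180.0, 0.0, 63.2]
force: [-2.0, -0.8, 5.6]
grip_width: 0.0434
grasp_force: 10.0
```

```bash
python3 f.py
```

```text
23.1667 yaw 63.15 tz [-0.128  0.615  0.18 ] F [-2.  -0.8  5.6] 0.04339605076749716 10.000481754541397 v7 -6.69 eff -0.007874852162785828
```

Call:
servo_tool --plan '[{"xyz": [0,0,0],"twist": [0,0,0.4],"jaw": 0.7},{"xyz": [0,0,0],"twist": [0,0,0.8],"jaw": 0.7},{"xyz": [0,0,0],"twist": [0,0,0.8],"jaw": 0.7}]'

```text
time_s: 23.42
tool_pos: [0.5593, 0.0887, 0.3297]
tool_rot: [-180.0, 0.0, 62.4]
force: [-3.0, -0.8, 6.3]
grip_width: 0.0435
grasp_force: 10.0
```

```bash
python3 f.py
```

```text
23.4167 yaw 62.4 tz [-0.203  0.621  0.267] F [-3.  -0.8  6.3] 0.043531935648750686 10.001036077737808 v7 0.52 eff -0.3385758586227894
```

The dial is blocked: 0.27 N m held statically at about 21. Releasing, lifting and going to the handle.

Call:
servo_tool --plan '[{"xyz": [0,0,0],"twist": [0,0,0],"jaw": 0},{"xyz": [0,0,0],"twist": [0,0,0],"jaw": 0},{"xyz": [0,0,0],"twist": [0,0,0],"jaw": 0},{"xyz": [0,0,0],"twist": [0,0,0],"jaw": 0},{"xyz": [0,0,-2],"twist": [0,0,0],"jaw": 0},{"xyz": [0,0,-4.7],"twist": [0,0,0],"jaw": 0},{"xyz": [-2,-2.8,-5],"twist": [0,0,-6],"jaw": 0},{"xyz": [-4,-5.6,-5],"twist": [0,0,-12],"jaw": 0},{"xyz": [-6,-8.4,-5],"twist": [0,0,-18],"jaw": 0},{"xyz": [-6.9,-9.8,-5],"twist": [0,0,-24],"jaw": 0}]' --newtons 30

```text
time_s: 24.25
tool_pos: [0.4378, 0.0721, 0.3786]
tool_rot: [-179.9, -0.0, 86.7]
force: [-0.2, 0.5, 0.0]
grip_width: 0.0867
grasp_force: 0.0
```

Call:
servo_tool --plan '[{"xyz": [0,0,0],"twist": [0,0,-6],"jaw": 0},{"xyz": [0,0,0],"twist": [0,0,-11],"jaw": 0},{"xyz": [0,0,0],"twist": [0,0,-11],"jaw": 0},{"xyz": [0,0,0],"twist": [0,0,-11],"jaw": 0}]'

```text
time_s: 24.58
tool_pos: [0.4405, 0.073, 0.3793]
tool_rot: [180.0, -0.0, 97.3]
force: [1.0, -0.0, -0.3]
grip_width: 0.0871
grasp_force: 0.0
```

```bash
python3 f.py
python3 - <<'E'
from h import *
o=env.get_obs(); print(o['tool_pos'],o['tool_rot'],o['qpos'].round(1))
c=snap('side','pics/s2.png')
cv2.imwrite('pics/s2c.png',c['img'][60:310,120:430,::-1].repeat(2,0).repeat(2,1))
from scipy.spatial.transform import Rotation as Q
d=np.array([.440,.073,.333])-o['tool_pos']
print(Q.from_euler('xyz',o['tool_rot'],degrees=True).inv().apply(d)*100)
E
```

```text
24.5833 yaw 97.28 tz [-0.089  0.048 -0.072] F [ 1.  -0.  -0.3] 0.08705842820058719 0.0 v7 -0.48 eff 0.16334048006683588
[0.44053647 0.07296854 0.37925953] [ 1.79985531e+02 -1.94302639e-02  9.72783711e+01] [-53.2  -9.   37.3 113.6   5.6  73.6 -10.6]
[ 0.00834841 -0.05398454  4.62594237]
```

View pics/s2c.png

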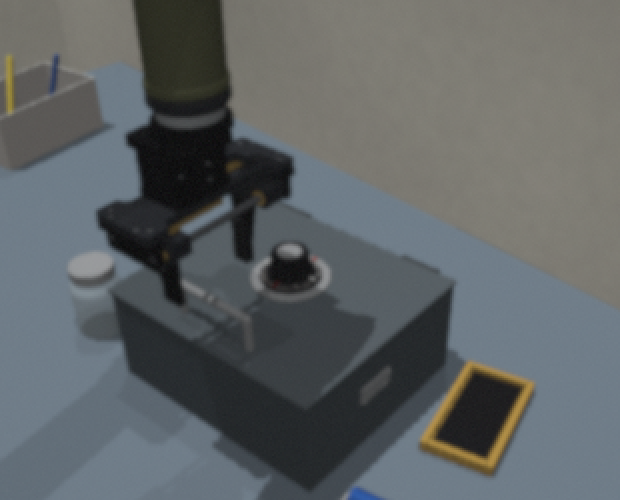

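The side view shows the open fingers straddling the handle bar, clear of the knob. Descending and gripping.

Call:
servo_tool --plan '[{"xyz": [0,0,1.5],"twist": [0,0,0],"jaw": 0},{"xyz": [0,0,3.2],"twist": [0,0,0],"jaw": 0.3},{"xyz": [0,0,4.2],"twist": [0,0,0],"jaw": 0.5},{"xyz": [0,0,4.6],"twist": [0,0,0],"jaw": 0.7},{"xyz": [0,0,4.6],"twist": [0,0,0],"jaw": 1},{"xyz": [0,0,4.6],"twist": [0,0,0],"jaw": 1},{"xyz": [0,0,4.6],"twist": [0,0,0],"jaw": 1},{"xyz": [0,0,4.6],"twist": [0,0,0],"jaw": 1},{"xyz": [0,0,4.6],"twist": [0,0,0],"jaw": 1},{"xyz": [0,0,4.6],"twist": [0,0,0],"jaw": 1}]' --newtons 30

```text
time_s: 25.47
tool_pos: [0.4407, 0.073, 0.3337]
tool_rot: [179.9, -0.0, 97.4]
force: [-0.0, 0.0, 0.3]
grip_width: 0.0354
grasp_force: 0.0
```

Call:
servo_tool --plan '[{"xyz": [0,0,0],"twist": [0,0,0],"jaw": 1},{"xyz": [0,0,0],"twist": [0,0,0],"jaw": 1},{"xyz": [0,0,0],"twist": [0,0,0],"jaw": 1},{"xyz": [0,0,0],"twist": [0,0,0],"jaw": 1},{"xyz": [0,0,0],"twist": [0,0,0],"jaw": 1}]'

```text
time_s: 25.88
tool_pos: [0.4405, 0.073, 0.3333]
tool_rot: [-180.0, -0.0, 97.4]
force: [-0.5, 0.4, 0.8]
grip_width: 0.0094
grasp_force: 30.0
```

```bash
python3 f.py
python3 - <<'E'
from h import *
o=env.get_obs(); print(o['tool_pos'],o['tool_rot'])
h=np.array([-235,44.]);
for d in [0,1,2,5,10,15,20,25,30,35,40,45,50,54]:
    t=np.radians(d);p=np.array([h[0]*np.cos(t)+h[1]*np.sin(t),-h[0]*np.sin(t)+h[1]*np.cos(t)])-h
    print(d,(p/10).round(2))
E
```

```text
25.8833 yaw 97.43 tz [-0.116  0.275  0.016] F [-0.5  0.4  0.8] 0.009377985062487016 29.999688863754272 v7 -0.11 eff 0.017355537274852395
[0.44046798 0.07299157 0.3332937 ] [-1.79982193e+02 -3.92598778e-03  9.74303446e+01]
0 [0. 0.]
1 [0.08 0.41]
2 [0.17 0.82]
5 [0.47 2.03]
10 [1.12 4.01]
15 [1.94 5.93]
20 [2.92 7.77]
25 [4.06 9.52]
30 [ 5.35 11.16]
35 [ 6.77 12.68]
40 [ 8.33 14.08]
45 [ 9.99 15.33]
50 [11.77 16.43]
54 [13.25 17.2 ]
```

Testing the lid gently first, with a 3 mm lift.

Call:
servo_tool --plan '[{"xyz": [0,0,-0.05],"twist": [0,0,0],"jaw": 1},{"xyz": [0,0.01,-0.1],"twist": [0,0,0],"jaw": 1},{"xyz": [0,0.02,-0.15],"twist": [0,0,0],"jaw": 1},{"xyz": [0,0.04,-0.2],"twist": [0,0,0],"jaw": 1}]'

```text
time_s: 26.22
tool_pos: [0.4406, 0.0731, 0.3342]
tool_rot: [-180.0, 0.0, 97.4]
force: [3.4, 1.4, -11.2]
grip_width: 0.009
grasp_force: 30.0
```

Call:
servo_tool --plan '[{"xyz": [0,0.01,-0.05],"twist": [0,0,0],"jaw": 1},{"xyz": [0,0.02,-0.1],"twist": [0,0,0],"jaw": 1}]'

```text
time_s: 26.38
tool_pos: [0.4409, 0.0731, 0.3357]
tool_rot: [-180.0, 0.0, 97.4]
force: [3.1, 1.4, -11.4]
grip_width: 0.0088
grasp_force: 30.0
```

```bash
python3 f.py; python3 -c "
from h import *;print(env.get_obs()['tool_pos'])"
```

```text
26.3833 yaw 97.44 tz [ 0.185 -0.543 -0.02 ] F [  3.1   1.4 -11.4] 0.008811835573469656 29.99770313501358 v7 -0.14 eff 0.028038049349561334
[0.4409348  0.07311842 0.33569364]
```

The lid is free: it rises at a steady 11 N. Raising it along the arc.

Call:
servo_tool --plan '[{"xyz": [0,0.15,-0.73],"twist": [0,0,0],"jaw": 1},{"xyz": [0,0.41,-1.73],"twist": [0,0,0],"jaw": 1},{"xyz": [0,0.72,-2.73],"twist": [0,0,0],"jaw": 1},{"xyz": [0,1.06,-3.71],"twist": [0,0,0],"jaw": 1},{"xyz": [0,1.45,-4.68],"twist": [0,0,0],"jaw": 1},{"xyz": [0,1.88,-5.63],"twist": [0,0,0],"jaw": 1},{"xyz": [0,2.35,-6.56],"twist": [0,0,0],"jaw": 1},{"xyz": [0,2.86,-7.47],"twist": [0,0,0],"jaw": 1},{"xyz": [0,3.41,-8.36],"twist": [0,0,0],"jaw": 1},{"xyz": [0,4.0,-9.22],"twist": [0,0,0],"jaw": 1}]'

```text
time_s: 27.22
tool_pos: [0.4804, 0.0781, 0.4289]
tool_rot: [-179.8, 0.0, 97.4]
force: [-5.6, -0.6, -9.9]
grip_width: 0.009
grasp_force: 30.0
```

```bash
python3 f.py; python3 -c "
from h import *;o=env.get_obs();print(o['tool_pos'],o['tool_rot'],o['qpos'].round(1))"
```

```text
27.2167 yaw 97.43 tz [-0.369  1.226 -0.043] F [-5.6 -0.6 -9.9] 0.009009598947943565 30.005228519439697 v7 5.78 eff -0.07285715779289603
[0.48040161 0.07807046 0.42892281] [-1.79751737e+02  1.98988512e-02  9.74319911e+01] [-53.2  -4.3  39.3 104.6   2.8  79.   -7.1]
```

Call:
servo_tool --plan '[{"xyz": [0,0.63,-0.83],"twist": [0,0,0],"jaw": 1},{"xyz": [0,1.29,-1.64],"twist": [0,0,0],"jaw": 1},{"xyz": [0,1.99,-2.42],"twist": [0,0,0],"jaw": 1},{"xyz": [0,2.71,-3.16],"twist": [0,0,0],"jaw": 1},{"xyz": [0,3.48,-3.88],"twist": [0,0,0],"jaw": 1},{"xyz": [0,4.27,-4.56],"twist": [0,0,0],"jaw": 1},{"xyz": [0,5.09,-5.2],"twist": [0,0,0],"jaw": 1},{"xyz": [0,5.93,-5.81],"twist": [0,0,0],"jaw": 1},{"xyz": [0,6.81,-6.38],"twist": [0,0,0],"jaw": 1},{"xyz": [0,7.71,-6.91],"twist": [0,0,0],"jaw": 1}]'

```text
time_s: 28.05
tool_pos: [0.5561, 0.0875, 0.5]
tool_rot: [-179.6, -0.0, 97.4]
force: [-12.2, -2.9, 4.6]
grip_width: 0.0088
grasp_force: 30.0
```

Call:
servo_tool --plan '[{"xyz": [0,0,0],"twist": [0,0,0],"jaw": 1},{"xyz": [0,0,0],"twist": [0,0,0],"jaw": 1},{"xyz": [0,0,0],"twist": [0,0,0],"jaw": 1},{"xyz": [0,0,0],"twist": [0,0,0],"jaw": 0.75},{"xyz": [0,0,0],"twist": [0,0,0],"jaw": 0.75},{"xyz": [0,0,0],"twist": [0,0,0],"jaw": 0.75}]'

```text
time_s: 28.55
tool_pos: [0.5582, 0.0885, 0.5003]
tool_rot: [179.7, -0.0, 97.5]
force: [0.9, 0.1, 0.1]
grip_width: 0.0188
grasp_force: 0.0
```

```bash
python3 f.py
python3 - <<'E'
from h import *
o=env.get_obs();print(o['tool_pos'],o['tool_rot'])
c=snap('side','pics/s3.png')
E
```

```text
28.55 yaw 97.47 tz [-0.161  0.046  0.019] F [0.9 0.1 0.1] 0.01878982760099449 0.0 v7 -0.04 eff 0.002969763954752125
[0.55816118 0.08846932 0.50027938] [ 1.79687482e+02 -4.23596824e-02  9.74716706e+01]
```

View pics/s3.png

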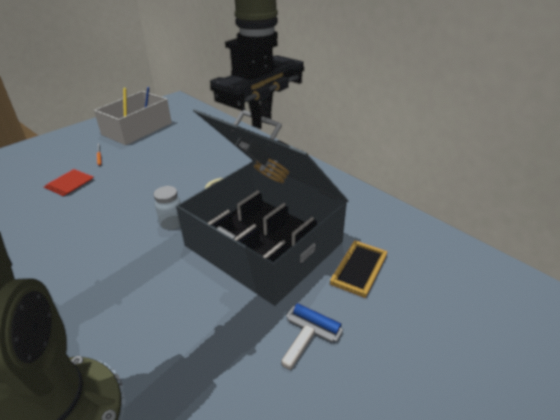

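The lid stands open at about 50°, and the bystanders have not moved. Withdrawing upward.

Call:
servo_tool --plan '[{"xyz": [0,0,-0.5],"twist": [0,0,0],"jaw": 0.75},{"xyz": [0,0,-1.5],"twist": [0,0,0],"jaw": 0.75},{"xyz": [0,0,-3],"twist": [0,0,0],"jaw": 0.75},{"xyz": [0,0,-5],"twist": [0,0,0],"jaw": 0.75},{"xyz": [0,0,-7],"twist": [0,0,0],"jaw": 0.75},{"xyz": [0,0,-8],"twist": [0,0,0],"jaw": 0.75},{"xyz": [0,0,-8],"twist": [0,0,0],"jaw": 0.75},{"xyz": [0,0,-8],"twist": [0,0,0],"jaw": 0.75},{"xyz": [0,0,-8],"twist": [0,0,0],"jaw": 0.75}]'

```text
time_s: 29.35
tool_pos: [0.5572, 0.0883, 0.5766]
tool_rot: [-179.9, 0.0, 97.4]
force: [0.8, 0.8, -0.8]
grip_width: 0.0221
grasp_force: 0.0
```

```bash
python3 f.py
python3 - <<'E'
from h import *
o=env.get_obs();print(o['tool_pos'])
c=snap('side','pics/s4.png'); a=load('pics/s3.png')['img'].astype(int)-c['img']
print('lid-region change',np.abs(a[130:250,190:350]).mean())
if o['tool_pos'][2]>.56: print(env.sign_off())
E
```

```text
29.35 yaw 97.44 tz [-0.066  0.048  0.002] F [ 0.8  0.8 -0.8] 0.022089499802452214 0.0 v7 0.12 eff -3.581131977625773e-05
[0.55719314 0.0883293  0.57662632]
lid-region change 2.659947916666667
the job is handed in; nothing more can be done
None
```

The chest is unlocked and its lid stands open at about 50°, let go; the things around it look unmoved in the pictures, and I handed the job in at about 29 s (no verdict came back).

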